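Push both trays home under the chopping board

TASK

The two steel trays that belong under the raised chopping board have been left out: the far one sticks half out of its bay, the near one stands askew on the worktop in front of its own bay. With the fingertips or the outside of the fingers, push each tray along the worktop straight into its bay until it is fully home and flush with the end of the board. Do not lift or tip the trays, and leave the garlic bulb, the artichoke and the wooden spoon where they are.

Things in the scene. Friction and masses are not known exactly. Their poses are not given: they have to be found in the camera images.
- board: Fixed wooden chopping board, 210 (its x) x 300 mm (its y), top at z = 62 mm, on three runners with 44 mm clear height between them. Origin: its middle, on the worktop. Two tray bays, each 80 mm wide, open at its -y end (face at its y = -150 mm) and run along its +y to a fixed stop. The runners' ends are rounded, radius 8 mm (middle one 9). The board is turned up to 0.1 rad.
- near_home (a point): Point on the worktop in the near bay (at -49, -75.5 mm in the board's frame, axes as the board's): tray_near's origin lies here when it is against the stop, its outer end then flush with the board's end face. Bay walls 40 mm to either side in x.
- far_home (a point): The same point in the far bay (at +49, -75.5 mm in the board's frame), for tray_far.
- tray_near: Open steel tray, 72 (its x) x 150 (its y) x 37 mm high, upright walls 3 mm thick, corner radius 12 mm, about 0.35 kg, loose. Origin: centre of its underside. It starts wholly outside, its centre 115 to 165 mm before the near bay's mouth, up to 15 mm off the bay's centre line and turned up to 0.25 rad from it, its +y end towards the bay.
- tray_far: A tray like tray_near (same size and frame). It starts in line inside the far bay, sticking 35 to 95 mm out of it. Wall cupboards overhang the back of the worktop beyond it: come in low and from the robot's side, or the wrist may strike them.
- garlic_bulb: Garlic bulb, 56 mm wide and high, on top of the board on the half away from the bay mouths. Origin: centre of its underside. Not to be moved.
- artichoke_1: Green globe artichoke, 72 x 68 x 69 mm high, standing on the worktop to the right of the trays. Origin: centre of its underside. Not to be moved.
- wooden_spoon: Wooden spoon, 330 x 46 x 15 mm, lying on the worktop farther to the right; its x axis runs along it. Not to be moved.

How it is judged (in metres and radians):
At the end, for the whole second after the job is handed in: Each tray lies flat and at rest in its own bay, pushed to within 4 mm of the stop, so that its outer end is flush with the board's end to 4 mm; garlic bulb and artichoke are within 20 mm and the wooden spoon within 30 mm of where they were (y of each of tray_near, tray_far in the frame of board above -0.0795 m and x of tray_near in the frame of board between -0.056 and -0.042 m and angle between the y axis of each of tray_near, tray_far and the y axis of board, either way round below 0.06 rad and height (world z) of each of tray_near, tray_far below 0.004 m and linear speed of each of tray_near, tray_far below 0.01 m/s and x of tray_far in the frame of board between 0.042 and 0.056 m and distance of each of garlic_bulb, artichoke_1 from where it was at the start of the episode below 0.02 m and distance of wooden_spoon from where it was at the start of the episode below 0.03 m); the robot touches nothing.
It fails at once if a tray is lifted off the worktop (its underside more than 10 mm up) or tipped by more than 0.15 rad (height (world z) of any of tray_near, tray_far above 0.01 m or angle between any of tray_near, tray_far's own z axis and vertical above 0.15 rad).
It fails at once if the garlic bulb, the artichoke or the wooden spoon is moved (distance of any of garlic_bulb, artichoke_1 from where it was at the start of the episode above 0.02 m or distance of wooden_spoon from where it was at the start of the episode above 0.03 m).
It also fails if it takes over 64 s, if anything falls off the work surface, if the arm or the gripper's body presses on something with over 40 N, if the wrist force passes 120 N, or if a joint passes its speed limit or range.

ROBOT

A 6-joint arm with a two-finger parallel gripper is mounted at the origin on a cart in front of the work surface, level with it; the furniture and walls round the work are solid. World frame = base frame: x ahead of the robot, y to its left, z up, the work surface at z = 0. Lengths are in mm, angles in rad, forces in N, time in s.
With the tool pointing down it reaches from about 350 to 850 mm from the base axis. Payload 8.1 kg.
Tool frame: the origin (TCP) lies at the very end of the fingers, on their centre line; the grasp point (between the pads) lies 19 mm behind it; z points along the fingers, y is the line along which they close (so a half turn about z gives the same grasp; the last joint's range is limited). The gripper opens to 93 mm and grips with 3 to 60 N. Pads are 15 mm wide; open, the fingers measure 128 mm over their backs; the gripper's body (75 mm by 188 mm) begins 65 mm behind the grasp point.
Start: joints at [-1.418, 0.13, 1.488, -0, 1.523, -0.085], TCP at [141.359, -583.115, 218.635] pointing down, gripper open.
Joint ranges: [-2.96, 2.96], [-0.89, 2.26], [0.02, 2.5], [-1.34, 4.48], [0, 2.73], [-2.66, 2.66]. Speed limits (rad/s): [2.39, 2.39, 2.79, 3.14, 3.14, 3.14].

INTERFACE

Orientations are given as a rotation vector (axis times angle).
In Python, from bench import robot gives the robot as it stands. The module is installed in compiled form; this text tells all that it offers.
- The arm moves only by the shell command python3 -m crank 'ROWS' [FORCE]. ROWS is JSON, a list that holds one entry, the list of rows, each a list of 7 numbers: the opening, from 0 (shut) to 1 (fully open), then the shift along the tool's x, y, z in units of 40 mm (1.0 is 40 mm), then the turn, a rotation vector about the tool's x, y, z in units of 5 degrees (1.0 is 5 degrees). A call has 1 to 12 rows; each row is the pose to reach, as a shift and turn from the pose commanded when the call began, along the tool's axes at that moment; what a row does not reach only later rows make up. A row lasts 1/10 s, in which the tool goes at most 50 mm and 8.59 degrees, less where a joint would pass 70% of its speed; a pose out of reach is approached as far as the arm can. A call with a gripper value outside its range is refused whole. The fingers move at their own pace and stop on an object; FORCE is the grip in N (left out, the last holds). Time passes only in rows, so rows that repeat a pose let the fingers close. It gives the time, the measured TCP pose, the force, the opening and the grip force at its end, in the units of the state.
- robot.read_state(): the state, without advancing time (a new reading comes with each control period).
- robot.read_camera(name): name is "scene" or "side" or "wrist"; returns the picture (400x640x3 uint8, blue, green, red); there is no depth.
- robot.camera_info(name): a dict with "K" (3x3 intrinsics, pixels), "origin" and "rotation" of the camera in the world; the wrist camera has in their place "T_tool_cam" (4x4, takes a point from camera to tool coordinates, whose origin is the TCP and whose axes are the flange's). Camera axes: x right, y up, looking along -z (the intrinsics and any distortion apply to the point x, -y, -z); pixel columns grow to the right and rows downward; lengths in mm; the calibration is good to about 2 mm. A picture is of the moment at which its call begins: read the wrist's pose just before it. camera_info takes no time and is no camera call.
- robot.job_done(): hands the job in; it is judged then, once.
The state is a dict: "clock": time; "joint_positions": joint angles; "joint_velocities": joint speeds; "tau": joint torques, N m; "tcp_pos": TCP position; "ee_rot": TCP orientation; "wrist_force": force on the tool from outside, world axes, zero at the start; "torque": the same for the moment, N m; "finger_gap": opening from 0.0 (shut) to 1.0 (fully open); "gripper_force": force on a finger pad.
Only numpy, scipy, OpenCV 4.12 (cv2) and the standard library are available. Lean on these libraries where they do the work, as an engineer would, in place of code of your own. Each camera call takes 0.05 s, during which the arm holds its last target. There are 200 camera calls.

## Working session

There is one attempt and no reset: what is moved stays moved. The work goes in short steps, Python scripts to look and compute and a shell command to move; the robot and the scene stay as the last step left them, time stands still between calls to the robot, and variables do not carry over. Pictures are saved under pics/ and viewed, at most 10 in all, crops included, and the job is handed in when it is done.

```bash
mkdir -p pics; python3 - <<'E'
from bench import robot
import cv2,numpy as np
s=robot.read_state();print({k:np.round(s[k],3) for k in s})
for n in("scene","side"):
    cv2.imwrite(f"pics/{n}0.png",robot.read_camera(n));c=robot.camera_info(n);print(n,{k:np.round(v,3).tolist() if not isinstance(v,str) else v for k,v in c.items()})
print(robot.camera_info("wrist"))
E
```

```text
{'clock': np.float64(0.0), 'joint_positions': array([-1.418,  0.131,  1.489, -0.   ,  1.523, -0.085]), 'joint_velocities': array([ 0.001, -0.   ,  0.   ,  0.001, -0.   ,  0.   ]), 'tau': array([ 1.0000e-03, -5.5985e+01, -4.9175e+01,  7.7000e-02,  3.6000e-02,
       -0.0000e+00]), 'tcp_pos': array([ 141.264, -582.546,  217.594]), 'ee_rot': array([-3.118, -0.372,  0.   ]), 'wrist_force': array([0.592, 0.388, 0.476]), 'torque': array([ 0.026, -0.037, -0.009]), 'gripper_force': np.float64(0.0), 'finger_gap': np.float64(1.0)}
scene {'K': [[518.701, 0.0, 329.52], [0.0, 518.701, 197.339], [0.0, 0.0, 1.0]], 'origin': [449.994, 1421.104, 797.596], 'rotation': [0.014, -1.664, -2.601]}
side {'K': [[405.253, 0.0, 315.26], [0.0, 405.253, 195.446], [0.0, 0.0, 1.0]], 'origin': [304.296, -1119.944, 674.477], 'rotation': [1.027, -0.098, -0.175]}
{'K': array([[316.22650269,   0.        , 317.73877639],
       [  0.        , 316.22650269, 199.11671188],
       [  0.        ,   0.        ,   1.        ]]), 'T_tool_cam': array([[ 4.76453397e-05,  9.66053669e-01,  2.58341451e-01,
         7.33018113e+01],
       [ 9.99999785e-01, -2.15015749e-04,  6.19611846e-04,
         4.47722906e-01],
       [ 6.54125778e-04,  2.58341366e-01, -9.66053472e-01,
        -1.66042655e+02],
       [ 0.00000000e+00,  0.00000000e+00,  0.00000000e+00,
         1.00000000e+00]])}
```

View pics/scene0.png

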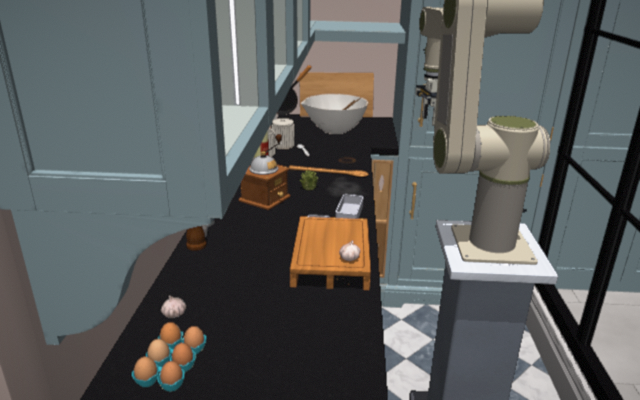

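View pics/side0.png

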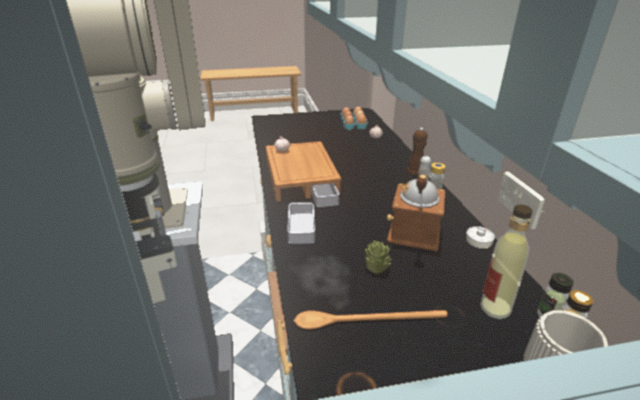

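The side view shows the near tray at about (301,222), the far tray at (325,193), the board's mouth edge from (275,195) to (338,181), the artichoke at (377,257) and the spoon along row 317. I'll enlarge both crops.

```bash
python3 - <<'E'
import cv2,numpy as np
a=cv2.imread("pics/side0.png")[130:280,255:405];a=cv2.resize(a,(600,600),interpolation=cv2.INTER_CUBIC)
cv2.imwrite("pics/side0c.png",cv2.convertScaleAbs(a,alpha=1.4,beta=15))
a=cv2.imread("pics/scene0.png")[160:290,270:400];a=cv2.resize(a,(600,600),interpolation=cv2.INTER_CUBIC)
cv2.imwrite("pics/scene0c.png",cv2.convertScaleAbs(a,alpha=1.4,beta=15))
E
```

```text
(no output)
```

View pics/side0c.png

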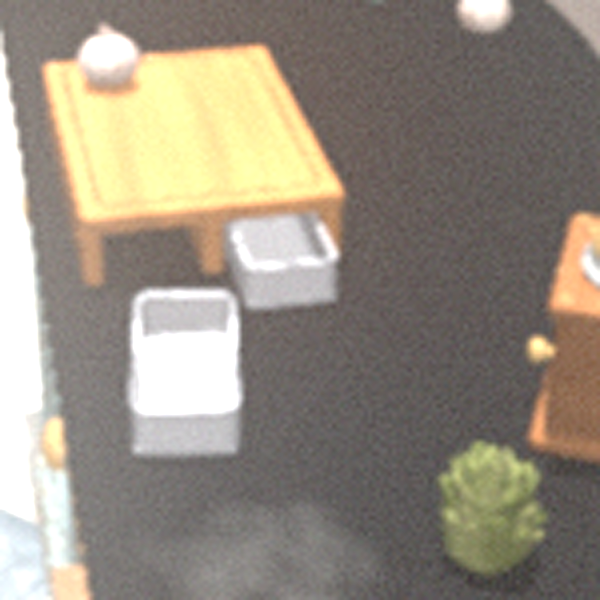

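View pics/scene0c.png

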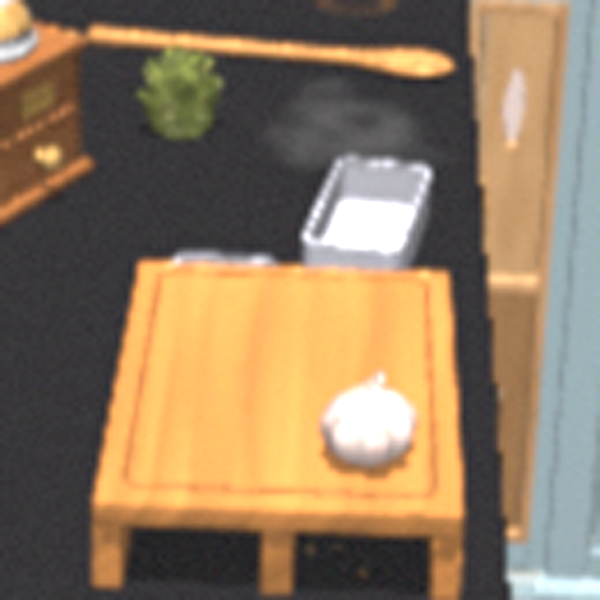

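Side crop: the board top's corners are at (83,218), (343,190), (266,46) and (43,63). The near tray's rim is at (133,292), (238,290), (241,412) and (130,412). The far tray's outer rim end runs (235,268)–(338,262). The scene crop gives the board corners at (140,262), (450,272), (462,520) and (95,508).

```bash
cat >h.py <<'E'
import numpy as np,cv2
from bench import robot
from scipy.spatial.transform import Rotation as R
def ray(c,uv,z,o,Rm):
    K=c["K"];d=Rm@np.array([(uv[0]-K[0][2])/K[0][0],-(uv[1]-K[1][2])/K[1][1],-1])
    return (o+d*(z-o[2])/d[2])[:2]
def px(n,uv,z):
    c=robot.camera_info(n);return ray(c,uv,z,np.array(c["origin"]),R.from_rotvec(np.ravel(c["rotation"])).as_matrix() if np.size(c["rotation"])==3 else np.array(c["rotation"]))
def wpx(s,uv,z):
    c=robot.camera_info("wrist");T=c["T_tool_cam"];Rt=R.from_rotvec(s["ee_rot"]).as_matrix()
    return ray(c,uv,z,np.array(s["tcp_pos"])+Rt@T[:3,3],Rt@T[:3,:3])
def inboard(p,o,th):
    d=np.array(p)-o;c,s=np.cos(th),np.sin(th);return np.array([c*d[0]+s*d[1],-s*d[0]+c*d[1]])
E
python3 - <<'E'
from h import *
S=lambda x,y:(255+x/4,130+y/4); C=lambda x,y:(270+x/4.615,160+y/4.615)
for z,l,pts in((62,'boardside',[(83,218),(343,190),(266,46),(43,63)]),(37,'tnear',[(133,292),(238,290),(241,412),(130,412)]),(37,'tfar',[(235,268),(338,262)]),(0,'bottoms',[(133,453),(239,452),(245,305),(336,300),(490,570)])):
    print(l,[np.round(px("side",S(*p),z)).tolist() for p in pts])
for z,l,pts in((62,'boardscene',[(140,262),(450,272),(462,520),(95,508)]),(37,'tnear',[(338,157),(432,163),(410,264),(303,240)]),(0,'arti',[(182,137)]),(15,'spoon',[(90,35),(455,65)])):
    print(l,[np.round(px("scene",C(*p),z)).tolist() for p in pts])
E
```

```text
boardside [[392.0, -29.0], [600.0, -24.0], [598.0, 267.0], [388.0, 269.0]]
tnear [[420.0, -104.0], [497.0, -116.0], [470.0, -266.0], [398.0, -252.0]]
tfar [[501.0, -84.0], [580.0, -91.0]]
bottoms [[399.0, -248.0], [470.0, -261.0], [509.0, -80.0], [580.0, -87.0], [599.0, -406.0]]
boardscene [[598.0, -17.0], [388.0, -22.0], [386.0, 282.0], [592.0, 287.0]]
tnear [[469.0, -258.0], [397.0, -254.0], [414.0, -81.0], [490.0, -112.0]]
arti [[599.0, -367.0]]
spoon [[696.0, -547.0], [374.0, -509.0]]
```

Rough poses: the board's centre is near (494,128), the near tray near (446,-184) with yaw about -0.16, and the far tray's outer end at y ≈ -85. I'll move above the mouths with tool x along +y for a close look.

```bash
python3 -m crank '[[[1,2,-1.6,-0.2,0,0,-1.7],[1,3,-2.4,-0.3,0,0,-3.4],[1,4,-3.2,-0.4,0,0,-5.1],[1,5,-4,-0.5,0,0,-6.8],[1,6,-4.8,-0.6,0,0,-8.5],[1,7,-5.6,-0.7,0,0,-10.2],[1,8.25,-6.6,-0.8,0,0,-12],[1,8.25,-6.6,-0.8,0,0,-13.6],[1,8.25,-6.6,-0.8,0,0,-15.3],[1,8.25,-6.6,-0.8,0,0,-15.3],[1,8.25,-6.6,-0.8,0,0,-15.3],[1,8.25,-6.6,-0.8,0,0,-15.3]]]' && python3 - <<'E'
from h import *
import json
s=robot.read_state();I=robot.read_camera("wrist")
json.dump([list(map(float,s["tcp_pos"])),list(map(float,s["ee_rot"]))],open("s1.json","w"))
print(np.round(R.from_rotvec(s["ee_rot"]).as_matrix(),3))
cv2.imwrite("pics/w1raw.png",I);cv2.imwrite("pics/w1.png",cv2.convertScaleAbs(cv2.resize(I,(800,500),interpolation=cv2.INTER_CUBIC),alpha=1.3,beta=10))
E
```

```text
clock: 1.3
tcp_pos: [399.2, -249.6, 250.2]
ee_rot: [-2.222, -2.22, 0.001]
wrist_force: [-0.1, -0.7, -0.7]
finger_gap: 0.999
gripper_force: 0.0
[[ 0.001  1.    -0.001]
 [ 1.    -0.001  0.   ]
 [ 0.    -0.001 -1.   ]]
```

View pics/w1.png

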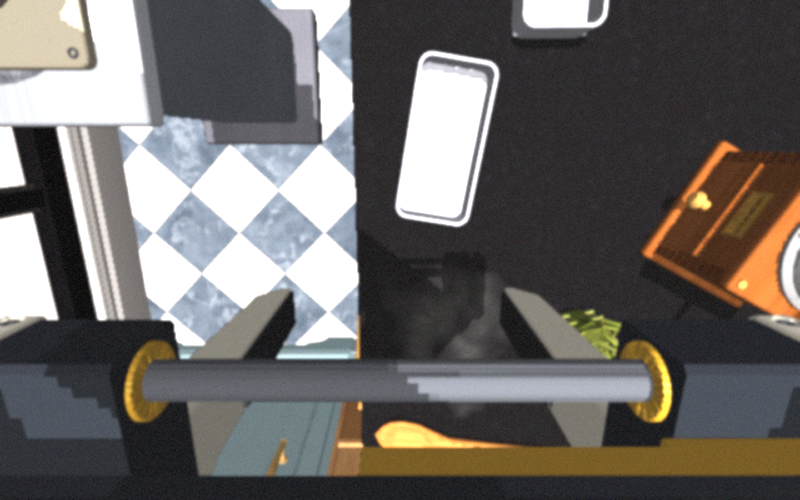

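The near tray is at (396–500, 50–228) and the far tray's end is at the top edge (523–607, 27). The board isn't in view, so I'll move 120 mm toward it for a second look.

```bash
python3 -m crank '[[[0.5,1,0.3,0,0,0,0],[0.3,2,0.6,0,0,0,0],[0.3,3,1,0,0,0,0],[0.3,3,1,0,0,0,0],[0.3,3,1,0,0,0,0],[0.3,3,1,0,0,0,0]]]' && python3 - <<'E'
from h import *
import json
s=robot.read_state();I=robot.read_camera("wrist")
json.dump([list(map(float,s["tcp_pos"])),list(map(float,s["ee_rot"]))],open("s2.json","w"))
cv2.imwrite("pics/w2.png",cv2.convertScaleAbs(cv2.resize(I[:250,150:550],(800,500),interpolation=cv2.INTER_CUBIC),alpha=1.3,beta=10))
E
```

```text
clock: 1.95
tcp_pos: [439.2, -130.1, 250.5]
ee_rot: [2.221, 2.221, -0.001]
wrist_force: [-0.8, -0.0, -0.3]
finger_gap: 0.534
gripper_force: 0.0
```

View pics/w2.png

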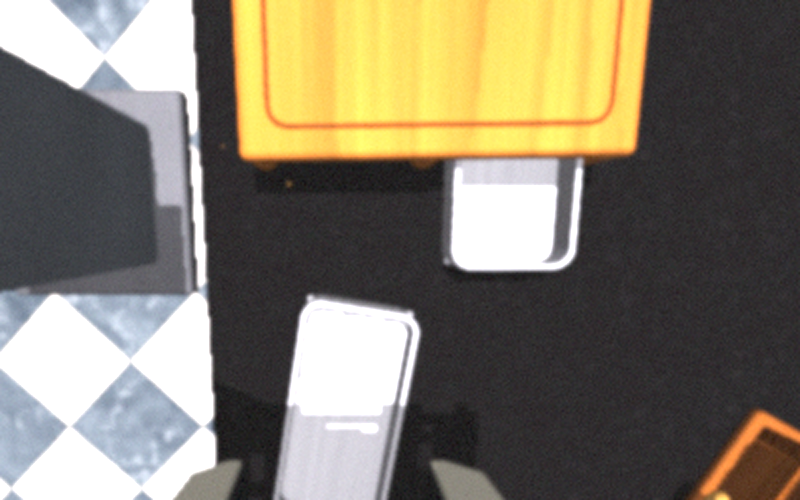

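Second view: the board's end edge runs (240,160)–(637,156). The far tray's rim spans x 452 to 580 with its end at row 271. The near tray's front corners are (303,303) and (420,320).

```bash
python3 - <<'E'
from h import *
import json
def L(f):
    a=json.load(open(f));return dict(tcp_pos=a[0],ee_rot=a[1])
s1,s2=L("s1.json"),L("s2.json")
A=lambda x,y,z:np.round(wpx(s1,(x/1.25,y/1.25),z)).tolist()
B=lambda x,y,z:np.round(wpx(s2,(150+x/2,y/2),z)).tolist()
print("board",B(240,157,62),B(637,154,62),"sides",B(232,10,62),B(652,10,62))
print("far end mid/left/right",B(515,271,37),B(452,230,37),B(580,230,37))
print("near Ledge",A(418,68,37),A(397,205,37),"R",A(499,75,37),A(470,215,37),"ends",A(458,52,37),A(432,224,37), "front",B(365,310,37))
E
```

```text
board [391.0, -22.0] [600.0, -20.0] sides [389.0, 47.0] [599.0, 47.0]
far end mid/left/right [547.0, -82.0] [509.0, -59.0] [583.0, -59.0]
near Ledge [419.0, -114.0] [401.0, -235.0] R [491.0, -119.0] [472.0, -245.0] ends [454.0, -101.0] [435.0, -254.0] front [459.0, -105.0]
```

Board: mouth centre is (495.5,-21) with yaw about 0.01. The far tray's end is at y = -82, x ≈ 546, and needs about 61 mm. I'll go down, then across low behind the far tray.

```bash
python3 -m crank '[[[0.3,0,0,1.2,0,0,0],[0.3,0,0,2.4,0,0,0],[0.3,0,0,3.6,0,0,0],[0.3,0,0,4.7,0,0,0],[0.3,0,0.5,4.7,0,0,0],[0.3,0,1.2,4.7,0,0,0],[0.3,0,2,4.7,0,0,0],[0.3,0,2.68,4.7,0,0,0],[0.3,0,2.68,4.7,0,0,0],[0.3,0,2.68,5.3,0,0,0],[0.3,0,2.68,5.9,0,0,0],[0.3,0,2.68,5.9,0,0,0]]]'; python3 -m crank '[[[0.3,0.3,0,0,0,0,0],[0.3,0.6,0,0,0,0,0],[0.3,0.8,0,0,0,0,0],[0.3,1,0,0,0,0,0],[0.3,1.15,0,0,0,0,0],[0.3,1.3,0,0,0,0,0],[0.3,1.45,0,0,0,0,0],[0.3,1.6,0,0,0,0,0],[0.3,1.75,0,0,0,0,0],[0.3,1.9,0,0,0,0,0],[0.3,2,0,0,0,0,0],[0.3,2,0,0,0,0,0]]]'
```

```text
clock: 3.2
tcp_pos: [542.8, -128.7, 10.8]
ee_rot: [-2.217, -2.217, 0.005]
wrist_force: [-1.2, 0.4, 0.1]
finger_gap: 0.298
gripper_force: 0.0
clock: 4.4
tcp_pos: [546.4, -47.7, 14.4]
ee_rot: [-2.218, -2.224, 0.0]
wrist_force: [0.0, -0.3, 1.3]
finger_gap: 0.301
gripper_force: 0.0
```

```bash
python3 -m crank '[[[0.3,0.1,0,0,0,0,0],[0.3,0.2,0,0,0,0,0],[0.3,0.28,0,0,0,0,0],[0.3,0.34,0,0,0,0,0],[0.3,0.34,0,0,0,0,0],[0.3,0.34,0,0,0,0,0]]]'; python3 -m crank '[[[0.3,0.04,0,0,0,0,0],[0.3,0.08,0,0,0,0,0],[0.3,0.12,0,0,0,0,0],[0.3,0.12,0,0,0,0,0]]]'
```

```text
clock: 5.0
tcp_pos: [546.6, -34.7, 14.7]
ee_rot: [-2.219, -2.224, -0.0]
wrist_force: [0.5, -0.5, -0.2]
finger_gap: 0.303
gripper_force: 0.0
clock: 5.4
tcp_pos: [546.7, -30.5, 14.7]
ee_rot: [2.218, 2.224, -0.001]
wrist_force: [-0.5, -3.7, 0.9]
finger_gap: 0.299
gripper_force: 1.9
```

```bash
python3 -m crank '[[[0.3,0.04,0,0,0,0,0],[0.3,0.08,0,0,0,0,0],[0.3,0.08,0,0,0,0,0]]]'; python3 -m crank '[[[0.3,0.04,0,0,0,0,0],[0.3,0.08,0,0,0,0,0],[0.3,0.08,0,0,0,0,0]]]'
```

```text
clock: 5.7
tcp_pos: [546.7, -30.5, 14.8]
ee_rot: [2.216, 2.221, -0.006]
wrist_force: [-0.9, -20.4, -1.8]
finger_gap: 0.3
gripper_force: 9.9
clock: 6.0
tcp_pos: [546.7, -30.5, 14.8]
ee_rot: [2.214, 2.219, -0.011]
wrist_force: [-1.8, -36.0, -1.7]
finger_gap: 0.299
gripper_force: 17.7
```

The far tray stopped hard at 36 N with the finger face at y ≈ -23, so it is home. I'll back off and look.

```bash
python3 -m crank '[[[0.3,-0.5,0,0,0,0,0],[0.3,-1.2,0,-0.2,0,0,0],[0.3,-2,0,-1.2,0,0,0],[0.3,-2,0,-2,0,0,0],[0.3,-2,0,-2,0,0,0],[0.3,-2,0,-2,0,0,0]]]'; python3 - <<'E'
from h import *
import json
s=robot.read_state();I=robot.read_camera("wrist")
json.dump([list(map(float,s["tcp_pos"])),list(map(float,s["ee_rot"]))],open("s3.json","w"))
cv2.imwrite("pics/w3.png",cv2.convertScaleAbs(cv2.resize(I[:300,160:560],(800,600),interpolation=cv2.INTER_CUBIC),alpha=1.4,beta=20))
E
```

```text
clock: 6.6
tcp_pos: [547.6, -103.7, 95.6]
ee_rot: [2.218, 2.222, 0.002]
wrist_force: [0.0, 0.6, -0.8]
finger_gap: 0.299
gripper_force: 0.0
```

View pics/w3.png

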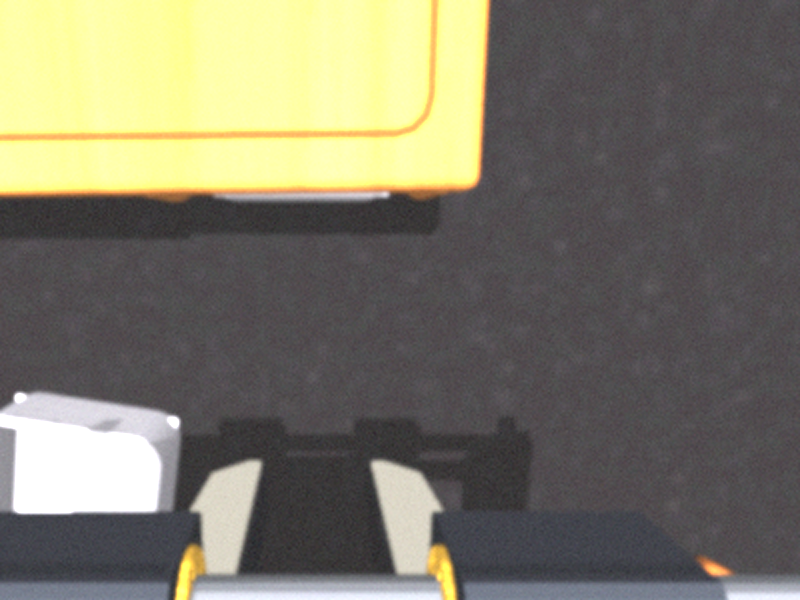

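The far tray shows only a thin strip at (215–390, 192–199) just below the board edge at row 190. I'll check the numbers, and the board angle from this edge.

```bash
python3 - <<'E'
from h import *
import json
a=json.load(open("s3.json"));s=dict(tcp_pos=a[0],ee_rot=a[1])
B=lambda x,y,z:np.round(wpx(s,(160+x/2,y/2),z),1).tolist()
print(B(20,194,62),B(300,190,62),B(460,188,62),"tray",B(300,199,37),B(215,197,37),B(390,195,37))
print("runner ends", B(170,200,53),B(415,196,53))
E
```

```text
[460.5, -22.1] [544.7, -20.8] [592.7, -20.1] tray [544.1, -22.3] [515.3, -21.7] [574.6, -20.9]
runner ends [503.5, -23.3] [580.7, -22.0]
```

Far tray is flush (about 1.5 mm) and the board's yaw is about 0.015. Now I'll go behind the near tray, turned with it.

```bash
python3 -m crank '[[[0.3,-0.9,-0.6,0,0,0,0.3],[0.3,-1.8,-1.2,0,0,0,0.6],[0.3,-2.7,-1.8,0,0,0,1],[0.3,-3.6,-2.4,0,0,0,1.4],[0.3,-4.53,-2.94,0,0,0,1.66],[0.3,-4.53,-2.94,0,0,0,1.66],[0.3,-4.53,-2.94,0.7,0,0,1.66],[0.3,-4.53,-2.94,1.4,0,0,1.66],[0.3,-4.53,-2.94,2.05,0,0,1.66],[0.3,-4.53,-2.94,2.05,0,0,1.66],[0.3,-4.53,-2.94,2.05,0,0,1.66]]]'; python3 - <<'E'
from h import *
s=robot.read_state();print(np.round(R.from_rotvec(s["ee_rot"]).as_matrix(),3))
E
```

```text
clock: 7.75
tcp_pos: [428.9, -283.5, 11.6]
ee_rot: [-2.371, -2.056, 0.001]
wrist_force: [0.8, -0.0, 0.4]
finger_gap: 0.298
gripper_force: 0.0
[[ 0.141  0.99  -0.002]
 [ 0.99  -0.141  0.002]
 [ 0.002 -0.003 -1.   ]]
```

```bash
python3 -m crank '[[[0.3,0.2,0,0,0,0,0],[0.3,0.4,0,0,0,0,0],[0.3,0.55,0,0,0,0,0],[0.3,0.7,0.01,0,0,0,-0.1],[0.3,0.85,0.02,0,0,0,-0.25],[0.3,1.05,0.03,0,0,0,-0.4],[0.3,1.25,0.045,0,0,0,-0.6],[0.3,1.45,0.06,0,0,0,-0.8],[0.3,1.65,0.075,0,0,0,-1],[0.3,1.85,0.09,0,0,0,-1.2],[0.3,2.0,0.1,0,0,0,-1.3],[0.3,2.0,0.1,0,0,0,-1.3]]]'; python3 - <<'E'
from h import *
import json
s=robot.read_state();I=robot.read_camera("wrist")
json.dump([list(map(float,s["tcp_pos"])),list(map(float,s["ee_rot"]))],open("s4.json","w"))
cv2.imwrite("pics/w4.png",cv2.convertScaleAbs(cv2.resize(I[:300,120:520],(800,600),interpolation=cv2.INTER_CUBIC),alpha=1.4,beta=20))
E
```

```text
clock: 8.95
tcp_pos: [444.8, -205.3, 12.3]
ee_rot: [-2.251, -2.189, -0.0]
wrist_force: [0.2, 0.2, 0.1]
finger_gap: 0.298
gripper_force: 0.0
```

View pics/w4.png

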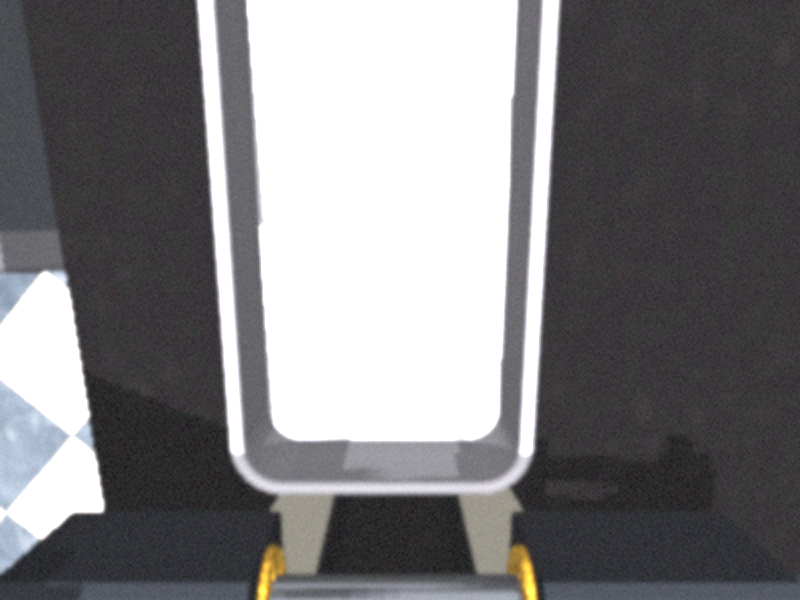

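The tray sits square against both fingers: its edges run (200,0)–(228,440) and (560,0)–(533,440), with its end at row 493.

```bash
python3 - <<'E'
from h import *
import json
a=json.load(open("s4.json"));s=dict(tcp_pos=a[0],ee_rot=a[1])
B=lambda x,y:wpx(s,(120+x/2,y/2),37)
l0,l1,r0,r1,e=B(200,0),B(228,440),B(560,0),B(533,440),B(385,493)
m0,m1=(l0+r0)/2,(l1+r1)/2;d=(m0-m1)/np.linalg.norm(m0-m1)
print(l0,l1,r0,r1,e,"dir",d,"centre",e+75*d)
print(R.from_rotvec(s["ee_rot"]).as_matrix()[:2,0])
E
```

```text
[411.0800116  -88.80031345] [ 407.80928799 -180.59350254] [482.39223746 -90.80354349] [ 479.60911732 -182.59110129] [ 444.33906121 -195.06669664] dir [0.03295855 0.99945672] centre [ 446.8109523  -120.10744268]
[0.02799889 0.99960746]
```

```bash
python3 -m crank '[[[0.3,0.15,0.02,0,0,0,-0.1],[0.3,0.35,0.045,0,0,0,-0.25],[0.3,0.55,0.07,0,0,0,-0.4],[0.3,0.8,0.095,0,0,0,-0.52],[0.3,1,0.087,0,0,0,-0.52],[0.3,1.2,0.078,0,0,0,-0.52],[0.3,1.4,0.07,0,0,0,-0.52],[0.3,1.6,0.06,0,0,0,-0.52],[0.3,1.8,0.052,0,0,0,-0.52],[0.3,2,0.043,0,0,0,-0.52],[0.3,2.2,0.035,0,0,0,-0.52],[0.3,2.4,0.025,0,0,0,-0.52]]]'; python3 - <<'E'
from h import *
s=robot.read_state();print(np.round(R.from_rotvec(s["ee_rot"]).as_matrix()[:2,0],3),s["tcp_pos"])
E
```

```text
clock: 10.2
tcp_pos: [448.7, -110.0, 12.6]
ee_rot: [-2.204, -2.239, 0.0]
wrist_force: [-1.3, -1.4, 0.3]
finger_gap: 0.3
gripper_force: 0.5
[-0.016  1.   ] [ 448.66932351 -109.95136166   12.64899574]
```

```bash
python3 -m crank '[[[0.3,0.2,0,0,0,0,0],[0.3,0.4,0,0,0,0,0],[0.3,0.6,0,0,0,0,0],[0.3,0.8,0,0,0,0,0],[0.3,1,0,0,0,0,0],[0.3,1.2,0,0,0,0,0],[0.3,1.4,0,0,0,0,0],[0.3,1.55,0,0,0,0,0],[0.3,1.65,0,0,0,0,0],[0.3,1.75,0,0,0,0,0],[0.3,1.75,0,0,0,0,0]]]'; python3 -m crank '[[[0.3,0.05,0,0,0,0,0],[0.3,0.1,0,0,0,0,0],[0.3,0.15,0,0,0,0,0],[0.3,0.18,0,0,0,0,0],[0.3,0.18,0,0,0,0,0]]]'
```

```text
clock: 11.3
tcp_pos: [447.5, -40.1, 12.6]
ee_rot: [-2.203, -2.239, -0.0]
wrist_force: [-0.3, -0.4, -0.3]
finger_gap: 0.301
gripper_force: 0.0
clock: 11.8
tcp_pos: [447.5, -33.2, 12.6]
ee_rot: [-2.203, -2.239, -0.0]
wrist_force: [-0.4, -0.5, 0.2]
finger_gap: 0.3
gripper_force: 0.1
```

```bash
python3 -m crank '[[[0.3,0.04,0,0,0,0,0],[0.3,0.07,0,0,0,0,0],[0.3,0.1,0,0,0,0,0],[0.3,0.1,0,0,0,0,0]]]'; python3 -m crank '[[[0.3,0.03,0,0,0,0,0],[0.3,0.06,0,0,0,0,0],[0.3,0.06,0,0,0,0,0]]]'
```

```text
clock: 12.2
tcp_pos: [447.4, -31.5, 12.7]
ee_rot: [2.202, 2.237, -0.004]
wrist_force: [-0.2, -13.0, -2.1]
finger_gap: 0.298
gripper_force: 6.9
clock: 12.5
tcp_pos: [447.5, -31.5, 12.8]
ee_rot: [2.201, 2.234, -0.008]
wrist_force: [0.2, -27.9, -3.7]
finger_gap: 0.302
gripper_force: 13.9
```

The near tray has also stopped hard, at 28 N with TCP y = -31.5. I'll back off, rise and check both.

```bash
python3 -m crank '[[[0.3,-0.5,0,0,0,0,0],[0.3,-1.2,0,-0.2,0,0,0],[0.3,-2,0,-1.2,0,0,0],[0.3,-2,0,-2.2,0,0,0],[0.3,-2,0.5,-2.2,0,0,0],[0.3,-2,1,-2.2,0,0,0],[0.3,-2,1,-2.2,0,0,0]]]'; python3 - <<'E'
from h import *
import json
s=robot.read_state();I=robot.read_camera("wrist")
json.dump([list(map(float,s["tcp_pos"])),list(map(float,s["ee_rot"]))],open("s5.json","w"))
cv2.imwrite("pics/w5.png",cv2.convertScaleAbs(cv2.resize(I[40:140,180:460],(800,286),interpolation=cv2.INTER_CUBIC),alpha=1.4,beta=20))
E
```

```text
clock: 13.2
tcp_pos: [490.5, -106.4, 101.4]
ee_rot: [2.202, 2.238, 0.002]
wrist_force: [-0.5, -0.3, -0.1]
finger_gap: 0.299
gripper_force: 0.0
```

View pics/w5.png

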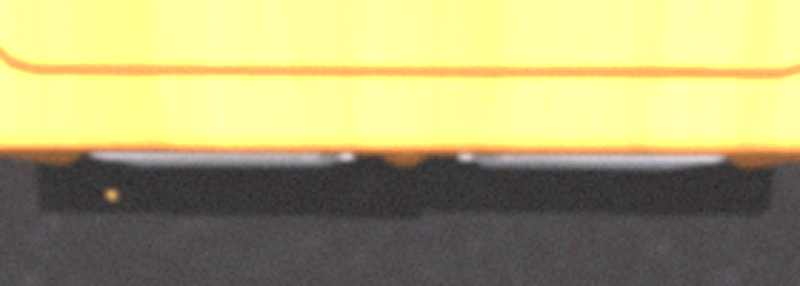

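Both trays show equal thin strips, (88–355) and (457–725) at rows 152–166, flush under the board's edge and between the runners. Nothing else was touched, so I'm handing in.

```bash
python3 -c "
from bench import robot
print(robot.job_done())"
```

```text
the job is handed in; nothing more can be done
None
```

I pushed both trays into their bays until they hit the stops, flush with the board's end in the last camera view, and handed the job in at about 13 s; no verdict came back.

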